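Gather the sample tiles in one corner of the tote for packing

ROBOT

A 6-joint arm with a two-finger parallel gripper is mounted at the origin on the work surface. World frame = base frame: x ahead of the robot, y to its left, z up, the work surface at z = 0. Lengths are in mm, angles in rad, forces in N, time in s.
With the tool pointing down it reaches from about 300 to 750 mm from the base axis. Payload 8.5 kg.
Tool frame: the origin (TCP) lies midway between the tips of the shut fingers; the grasp point (between the pads) lies 19 mm behind it; z points along the fingers, y is the line along which they close (so a half turn about z gives the same grasp; the last joint's range is limited). The gripper opens to 88 mm and grips with 3 to 60 N. Pads are 18 mm wide; open, the fingers measure 123 mm over their backs; the gripper's body (75 mm by 187 mm) begins 45 mm behind the grasp point.
Start: joints at [-1.483, 0.381, 1.297, -0, 1.464, -0.215], TCP at [164.001, -524.961, 238.748] pointing down, gripper open.
Joint ranges: [-3.11, 3.11], [-0.89, 2.33], [0.22, 2.48], [-1.42, 4.56], [0.17, 2.85], [-2.88, 2.88]. Speed limits (rad/s): [2.39, 2.39, 3.14, 3.14, 3.14, 3.14].

INTERFACE

Orientations are given as a rotation vector (axis times angle).
In Python, from rig import bot, optics, ticket gives the robot as it stands.
- The arm moves only by the tool jog_arm, never from a script. Its argument "steps" is a list of rows, each a list of 5 numbers: the closure in counts, from 0 (fully open) to 255 (shut), then the shift along the world's x, y, z in cm, then the turn about the world's z in rad. A call has exactly 8 rows; each row is the pose to reach, as a shift and turn from the pose commanded when the call began; what a row does not reach only later rows make up. A row lasts 1/10 s, in which the tool goes at most 50 mm and 8.59 degrees, less where a joint would pass 70% of its speed; a pose out of reach is approached as far as the arm can. A call with a gripper value outside its range is refused whole. The fingers move at their own pace and stop on an object; "grip_force" is the grip in N (left out, the last holds). Time passes only in rows, so rows that repeat a pose let the fingers close, or fill a call up. It gives the time, the measured TCP pose, the force, the opening and the grip force at its end, in the units of the state.
- bot.sense(): the state, without advancing time (a new reading comes with each control period).
- optics.capture(name): name is "scene" or "top"; returns (picture, depth): 480x640x3 uint8, blue, green, red; 480x640 float32, mm along the optical axis (not along the pixel's ray), 0 where there is no reading.
- optics.camera_info(name): a dict with "fx", "fy", "cx", "cy" (pixels), "rvec" (rotation vector, rad) and "tvec" (3), from world to camera coordinates, as OpenCV has them. Camera axes: x right, y down, z forward; pixel columns grow to the right and rows downward; lengths in mm; the calibration is good to about 2 mm. A picture is of the moment at which its call begins. camera_info takes no time and is no camera call.
- ticket.sign_off(): hands the job in; it is judged then, once.
The state is a dict: "clock": time; "joints": joint angles; "dq": joint speeds; "joint_efforts": joint torques, N m; "eef_pos": TCP position; "orientation": TCP orientation; "force": force on the tool from outside, world axes, zero at the start; "ft_torque": the same for the moment, N m; "width": opening from 0.0 (shut) to 1.0 (fully open); "gripper_force": force on a finger pad.
Only numpy, scipy, OpenCV 4.12 (cv2) and the standard library are available. Lean on these libraries where they do the work, as an engineer would, in place of code of your own. Each camera call takes 0.05 s, during which the arm holds its last target. There are 200 camera calls.

TASK

Put the stray little green tile lying on the bench into the plywood tote with the other three, lowering it in rather than dropping it from above the rim. Then take hold of the tote, lift it clear of the bench and tip it until all four tiles have slid into the corner that is on the robot's side and towards the open carton, and finish still holding it up tipped and steady, with the tiles resting in that corner. Leave the ink roller, the mug, the glue bottle and the stack of big tiles where they are.

Things in the scene. Friction and masses are not known exactly. Their poses are not given: they have to be found in the camera images.
- tote: loose open plywood tote, outside 160 (its x) x 220 (its y) x 55 mm high, four plain upright walls 9 mm thick, grey-lined bottom 6 mm thick, 0.30 to 0.50 kg empty. Origin at the centre of its underside; its x points from the wall on the robot's side (front) to the back wall, its y to the robot's left, its z up out of the mouth. It may be gripped across any wall from above.
- corner_front_left (a point): inner corner of the tote at floor level (6 mm above its underside), on the robot's side, left as the robot looks (tote x -71 mm, y +101 mm); this is the corner wanted when the carton stands on the left (+y)
- corner_front_right (a point): inner corner of the tote at floor level, on the robot's side, right (tote x -71 mm, y -101 mm); the corner wanted when the carton stands on the right (-y)
- corner_back_left (a point): inner corner of the tote at floor level, far side, left (tote x +71 mm, y +101 mm)
- corner_back_right (a point): inner corner of the tote at floor level, far side, right (tote x +71 mm, y -101 mm)
- stray: the stray green glazed tile lying flat on the bench, in front of the tote on the left or the right, 24 x 24 mm and 9 mm thick, about 12 g; origin at its centre (4.5 mm above the bench), x and y along its edges, z up
- tile1: green glazed tile lying flat in the tote at the start, 24 x 24 mm and 9 mm thick, about 12 g, any yaw, origin at its centre. Tiles and tote are slick (friction 0.16 to 0.24): a tile slides straight downhill from 9 to 14 degrees, and creeps along the walls into a corner from 15 to 25 degrees when the tote is tipped equally towards both walls, surely by 35
- tile2: another green glazed tile in the tote, like tile1; origin at its centre
- tile3: another green glazed tile in the tote, like tile1; origin at its centre
- carton: open cardboard carton, fixed, 200 (x) x 160 (y) x 110 mm high, with four flaps leaning outwards to 155 mm height and 42 mm beyond its walls, partly filled with big green tiles standing on edge; it stands well to the left (+y) or right (-y) of the tote. Origin at the centre of its underside
- stack: stack of six big green tiles, 150 x 150 mm and 72 mm high, one heavy piece, on the side opposite the carton; leave alone. Origin at the centre of its underside
- roller: ink roller with a black rubber roll (80 mm wide) and a wooden handle, 150 mm long, 32 mm high, lying on the bench on the side where the stray tile is not; leave alone. Origin on the bench at its steel frame, 61 mm from the roll's far side and 88 mm from the handle's end; its x runs from the roll to the handle
- mug: blue mug, 80 mm across and 90 mm high, with its handle on its y side, beyond the tote; leave alone. Origin at the centre of its underside
- glue: white glue bottle, 54 mm across and 120 mm high, beyond the tote; leave alone. Origin at the centre of its underside

How it is judged:
By the outcome, as a careful person would: the job done as asked, in the order asked, and still so for the second after the job is handed in, while the arm keeps its last pose, push and grip.
It also fails if it takes over 51 s, if anything falls off the work surface, if the arm or the gripper's body presses on something with over 40 N, if the wrist force passes 120 N, or if a joint passes its speed limit or range.

## Working session

There is one attempt and no reset: what is moved stays moved. The work goes in short steps, Python scripts to look and compute and a tool call to move; the robot and the scene stay as the last step left them, time stands still between calls to the robot, and variables do not carry over. Pictures are saved under pics/ and viewed, at most 10 in all, crops included, and the job is handed in when it is done.

Besides the shell and the picture viewer there is one more tool, called after ">>>" in YAML: its name, and indented under it one key for each argument. jog_arm: Moves the arm, as the interface text tells. Its arguments: {"type":"object","properties":{"steps":{"type":"array"},"grip_force":{"type":"number"}},"required":["steps"]}

```bash
ls; mkdir -p pics; python3 - <<'E'
from rig import bot, optics, ticket
import cv2, numpy as np
for n in("scene","top"):
    p,d=optics.capture(n); cv2.imwrite(f"pics/{n}0.png",p); np.save(f"{n}0.npy",d)
    i=optics.camera_info(n); R=cv2.Rodrigues(np.array(i["rvec"],float))[0]; print(n,i["fx"],-R.T@np.ravel(i["tvec"]),R[2])
print(bot.sense())
E
```

```text
pics
scene 444.86517719064204 [1618.77927458   81.45515096  919.75541525] [-0.77360995 -0.06900267 -0.62989387]
top 451.145793943908 [ 402.38631836   -4.96961755 1136.23981341] [ 0.13714837  0.02776752 -0.99016124]
{'clock': 0.1, 'joints': array([-1.48330320e+00,  3.81119561e-01,  1.29814705e+00, -2.40665891e-05,
        1.46361694e+00, -2.15305128e-01]), 'dq': array([ 0.00054246, -0.00026922, -0.00127131, -0.00092338, -0.00137286,
       -0.00035064]), 'joint_efforts': array([ 3.60798957e-03, -4.38645387e+01, -2.24912953e+01,  7.14300899e-02,
        3.41273379e-02, -5.63147557e-05]), 'eef_pos': array([ 163.97237771, -524.7235704 ,  238.21717396]), 'orientation': array([-3.10438041e+00, -4.73628900e-01, -9.19509564e-05]), 'force': array([ 0.25635223,  0.16120313, -0.69197297]), 'ft_torque': array([-0.00825181, -0.00890182,  0.02674111]), 'gripper_force': 0.0, 'width': 0.99837303136621}
```

View pics/top0.png

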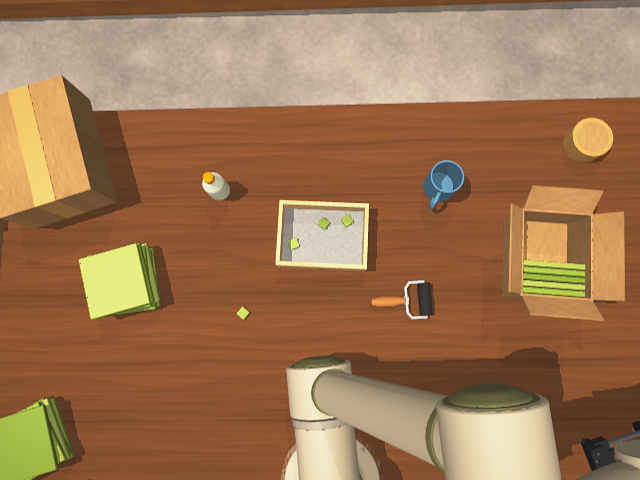

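View pics/scene0.png

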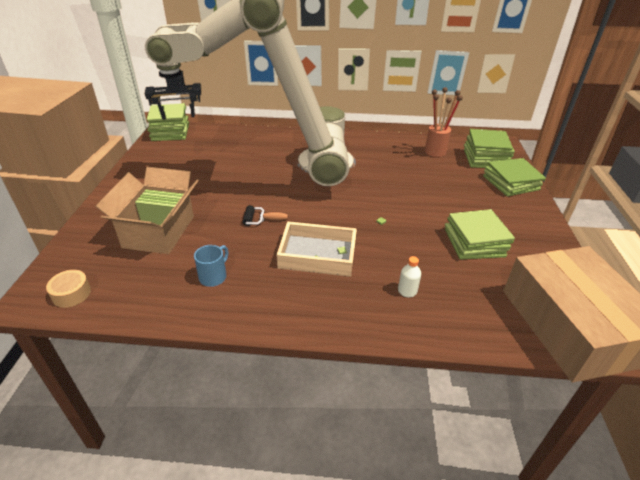

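The top view shows the tote at about (323,235) with three tiles in it. The stray tile is at (243,313), the roller handle starts at (372,301), and the carton is on the right (-y). The wanted corner is therefore front_right.

```bash
cat > h.py <<'E'
from rig import bot, optics, ticket
import cv2, numpy as np
def ray(n,uv,z):
    i=optics.camera_info(n); R=cv2.Rodrigues(np.array(i["rvec"],float))[0]; c=-R.T@np.ravel(i["tvec"])
    d=R.T@np.array([(uv[0]-i["cx"])/i["fx"],(uv[1]-i["cy"])/i["fy"],1]); return c+d*(z-c[2])/d[2]
def cloud(n,d):
    i=optics.camera_info(n); R=cv2.Rodrigues(np.array(i["rvec"],float))[0]
    v,u=np.mgrid[:480,:640]; P=np.stack([(u-i["cx"])/i["fx"]*d,(v-i["cy"])/i["fy"]*d,d],-1)
    return (P-np.ravel(i["tvec"]))@R
def blobs(p,box,lo,hi,amin=20):
    u0,v0,u1,v1=box; m=cv2.inRange(cv2.cvtColor(p,cv2.COLOR_BGR2HSV),lo,hi); k=np.zeros_like(m); k[v0:v1,u0:u1]=m[v0:v1,u0:u1]
    c,_=cv2.findContours(k,cv2.RETR_EXTERNAL,cv2.CHAIN_APPROX_NONE); return [x for x in c if cv2.contourArea(x)>amin]
G=((30,90,60),(50,255,255))
def rect(n,c,z):
    P=np.array([ray(n,q,z)[:2] for q in c[:,0]],np.float32); return cv2.minAreaRect(P)
E
python3 - <<'E'
from h import *
p=cv2.imread("pics/top0.png"); d=np.load("top0.npy")
for c in blobs(p,(200,190,400,340),*G): print("tile",c[:,0].mean(0),[np.round(x,1) for x in rect("top",c,9 if c[:,0,1].mean()>285 else 15)])
P=cloud("top",d)
m=((P[...,2]>45)&(P[...,2]<65)); m[:190]=0;m[280:]=0;m[:,:265]=0;m[:,385:]=0
Q=P[m]; print("rim",np.round(cv2.minAreaRect(Q[:,:2].astype(np.float32)),1) if 0 else cv2.minAreaRect(Q[:,:2].astype(np.float32)), np.median(Q[:,2]))
for nm,uv in dict(roller=(372,301),mug=(445,175),glue=(215,188)).items(): print(nm,ray("top",uv,20))
E
```

```text
tile [242.66666667 312.62962963] [array([399.1, 214.6]), array([23.2, 24.3]), np.float64(45.3)]
tile [293.03125 243.125  ] [array([570.8,  87.2]), array([24.3, 23.1]), np.float64(18.0)]
tile [323.33333333 222.74074074] [array([621.7,  10.6]), array([23.9, 23.5]), np.float64(50.9)]
tile [346.82142857 220.03571429] [array([627.2, -48.7]), array([24. , 23.9]), np.float64(35.1)]
rim ((588.373291015625, 13.683235168457031), (220.46774291992188, 160.994873046875), 86.43102264404297) 54.54272764253234
roller [ 423.5253578  -105.67982493   20.        ]
mug [ 738.03530721 -299.4428916    20.        ]
glue [716.68492151 286.95569001  20.        ]
```

>>> jog_arm:
  steps:
    - [0, 0, -4, 2, 0]
    - [0, 0, -9, 5, 0]
    - [0, 0, -14, 8, 0]
    - [0, 0, -19, 11, 0]
    - [0, 0, -24, 14, 0]
    - [0, 0, -29, 17, 0]
    - [0, 0, -34, 20, 0]
    - [0, 0, -34, 20, 0]

```text
clock: 0.9
eef_pos: [146.8, -736.2, 355.9]
orientation: [3.077, 0.469, 0.002]
force: [0.4, 0.3, 0.8]
width: 1.0
gripper_force: 0.0
```

>>> jog_arm:
  steps:
    - [0, 0, -5, 0, 0]
    - [0, 0, -10, 0, 0]
    - [0, 0, -15, 0, 0]
    - [0, 0, -20, 0, 0]
    - [0, 0, -20, 0, 0]
    - [0, 0, -20, 0, 0]
    - [0, 0, -20, 0, 0]
    - [0, 0, -20, 0, 0]

```text
clock: 1.7
eef_pos: [126.0, -788.9, 285.2]
orientation: [3.049, 0.465, 0.002]
force: [-0.0, -0.2, 0.3]
width: 1.002
gripper_force: 0.0
```

```bash
python3 -c "
from h import *;s=bot.sense();print(s['joints'],s['eef_pos'],s['orientation'])"
```

```text
[-1.56310522  0.88531941  0.22193935  0.01054074  1.97750823 -0.29072845] [ 125.99180825 -788.86513968  285.16500583] [3.04869340e+00 4.65232224e-01 2.23533368e-03]
```

>>> jog_arm:
  steps:
    - [0, 3, 4, 0, 0.06]
    - [0, 6, 8, 0, 0.12]
    - [0, 9, 12, 0, 0.18]
    - [0, 12, 16, 0, 0.24]
    - [0, 15, 20, 0, 0.3]
    - [0, 18, 24, 0, 0.36]
    - [0, 21, 28, 0, 0.42]
    - [0, 24, 32, 0, 0.488]

```text
clock: 2.5
eef_pos: [365.8, -468.4, 285.9]
orientation: [2.845, 1.192, 0.024]
force: [1.3, -0.3, 0.2]
width: 0.996
gripper_force: 0.0
```

```bash
python3 -c "
from h import *;s=bot.sense();print(s['joints'],s['eef_pos'],s['orientation'])"
```

```text
[-1.11191165  0.40714332  1.12053053  0.01198199  1.55638647 -0.33438232] [ 365.8164972  -468.39698035  285.87129149] [2.84523774 1.19196029 0.02397337]
```

>>> jog_arm:
  steps:
    - [90, 0.4, 5, -1, 0]
    - [90, 0.8, 10, -2, 0]
    - [90, 1.2, 15, -3, 0]
    - [90, 1.6, 20, -4, 0]
    - [90, 2, 25, -5, 0]
    - [90, 2.4, 30, -6, 0]
    - [90, 2.8, 35, -7, 0]
    - [90, 3.2, 40, -8, 0]

```text
clock: 3.3
eef_pos: [396.0, -77.4, 207.2]
orientation: [2.847, 1.188, 0.026]
force: [1.0, -0.8, 0.1]
width: 0.647
gripper_force: 0.0
```

>>> jog_arm:
  steps:
    - [90, 0, 5, -1, 0]
    - [90, 0, 10, -2, 0]
    - [90, 0, 15, -4, 0]
    - [90, 0, 20, -7, 0]
    - [90, 0, 24, -10, 0]
    - [90, 0, 28, -13, 0]
    - [90, 0, 28.2, -15, 0]
    - [90, 0, 28.2, -15, 0]

```text
clock: 4.1
eef_pos: [394.7, 203.9, 54.9]
orientation: [2.847, 1.194, 0.017]
force: [0.4, -1.0, 0.2]
width: 0.648
gripper_force: 0.0
```

```bash
python3 - <<'E'
from h import *
s=bot.sense();print(s['joints'],s['eef_pos'],s['orientation'],s['width'])
R=cv2.Rodrigues(s['orientation'])[0];print(R[:,1:])
p,d=optics.capture("top");cv2.imwrite("pics/top1.png",p[260:380,170:320].repeat(4,0).repeat(4,1))
E
```

```text
[ 0.23934164  0.44781076  1.84763522 -0.07045932  0.82793859  1.0632298 ] [394.70629901 203.91596199  54.89479352] [2.84708493 1.19384835 0.01704481] 0.6479092583367336
[[ 0.7123898   0.03115741]
 [-0.69967975 -0.04577156]
 [ 0.05430496 -0.99846591]]
```

View pics/top1.png

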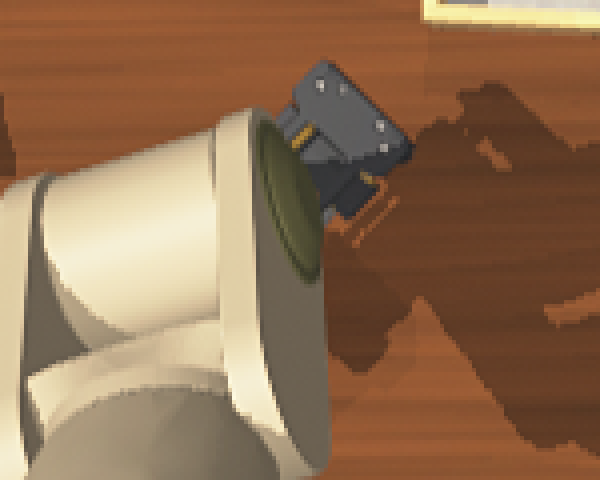

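>>> jog_arm:
  grip_force: 15
  steps:
    - [90, 0.4, 1.1, -1, 0]
    - [90, 0.4, 1.1, -3, 0]
    - [90, 0.4, 1.1, -4.5, 0]
    - [90, 0.4, 1.1, -5.1, 0]
    - [90, 0.4, 1.1, -5.1, 0]
    - [255, 0.4, 1.1, -5.1, 0]
    - [255, 0.4, 1.1, -5.1, 0]
    - [255, 0.4, 1.1, -5.1, 0]

```text
clock: 4.95
eef_pos: [400.4, 213.8, 6.4]
orientation: [2.848, 1.189, 0.025]
force: [0.4, -0.1, -0.6]
width: 0.398
gripper_force: 0.0
```

>>> jog_arm:
  steps:
    - [255, 0, 0, 0, 0]
    - [255, 0, 0, 0, 0]
    - [255, 0, 0, 0, 0]
    - [255, 0, 0, 3, 0]
    - [255, 0, 0, 7, 0]
    - [255, 0, 0, 11, 0]
    - [255, 2, -4, 11, 0]
    - [255, 4, -8, 11, 0]

```text
clock: 5.75
eef_pos: [440.6, 133.5, 117.1]
orientation: [2.846, 1.193, 0.028]
force: [0.7, 0.2, -0.4]
width: 0.265
gripper_force: 15.0
```

>>> jog_arm:
  steps:
    - [255, 2.6, -4, 0, 0]
    - [255, 5.2, -8, 0, 0]
    - [255, 7.8, -12, 0, 0]
    - [255, 10.2, -16, 0, 0]
    - [255, 11.2, -17.8, 0, 0]
    - [255, 11.2, -17.8, -2, 0]
    - [255, 11.2, -17.8, -5, 0]
    - [255, 11.2, -17.8, -5, 0]

```text
clock: 6.55
eef_pos: [550.2, -44.0, 62.8]
orientation: [2.853, 1.19, 0.015]
force: [-0.2, -0.5, 0.8]
width: 0.261
gripper_force: 15.0
```

```bash
python3 - <<'E'
from h import *
s=bot.sense();print(s['eef_pos'],s['orientation'],s['width'])
for n in("top","scene"):
    p,d=optics.capture(n)
    if n=="scene": cv2.imwrite("pics/sc2.png",cv2.resize(p[190:310,220:420],None,fx=4,fy=4))
    for c in blobs(p,(270,195,380,275) if n=="top" else (270,215,365,280),*G,amin=8): print(n,c[:,0].mean(0),rect(n,c,15)[0])
E
```

```text
[550.19635591 -43.97643853  62.77320429] [2.85253408 1.19001129 0.0151742 ] 0.26104463744635964
top [293.03125 243.125  ] (570.7679443359375, 87.24044799804688)
scene [341.45 249.7 ] (574.6920776367188, 86.14724731445312)
scene [301.15789474 229.89473684] (489.18756103515625, -45.671817779541016)
```

View pics/sc2.png

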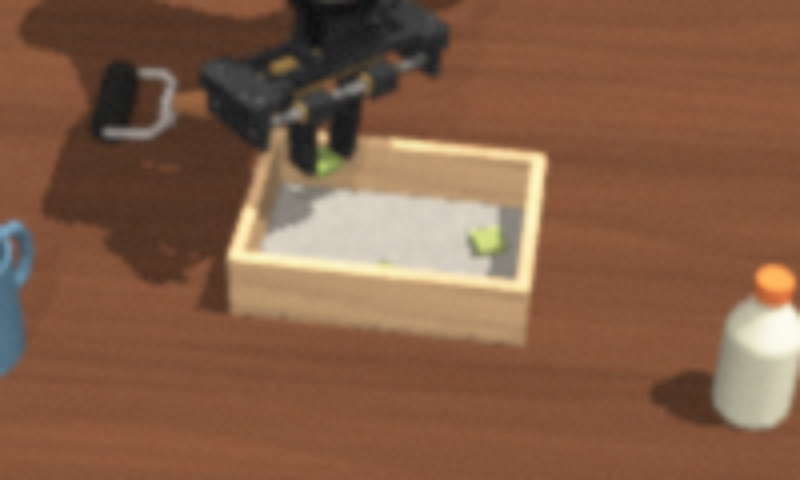

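The scene view shows the tile between the fingertips at crop pixel (328,162), over the tote's front-right area.

>>> jog_arm:
  steps:
    - [255, 0.6, 0, -1.5, 0]
    - [255, 0.6, 0, -3, 0]
    - [255, 0.6, 0, -4.2, 0]
    - [255, 0.6, 0, -4.8, 0]
    - [255, 0.6, 0, -5.0, 0]
    - [255, 0.6, 0, -5.0, 0]
    - [150, 0.6, 0, -5.0, 0]
    - [150, 0.6, 0, -5.0, 0]

```text
clock: 7.45
eef_pos: [558.4, -44.3, 16.4]
orientation: [2.848, 1.188, 0.025]
force: [0.6, -0.5, -0.4]
width: 0.407
gripper_force: 0.0
```

>>> jog_arm:
  steps:
    - [150, 0, 0, 0, 0]
    - [150, 0, 0, 0, 0]
    - [150, 0, 0, 3, 0]
    - [150, 0, 0, 7, 0.14]
    - [150, 1, 2.5, 11, 0.28]
    - [150, 2, 5, 11, 0.42]
    - [150, 3, 9, 11, 0.56]
    - [150, 3, 13, 11, 0.7]

```text
clock: 8.25
eef_pos: [588.9, 86.8, 126.2]
orientation: [2.268, 2.104, 0.053]
force: [-0.2, 0.5, 0.2]
width: 0.414
gripper_force: 0.0
```

>>> jog_arm:
  steps:
    - [150, 0.5, 1, 0, 0.14]
    - [150, 1, 2, 0, 0.28]
    - [150, 2, 3, 0, 0.42]
    - [150, 2, 3, 0, 0.56]
    - [150, 2, 3, 0, 0.7]
    - [150, 2, 3, 0, 0.84]
    - [150, 2, 3, 0, 0.98]
    - [150, 2, 3, 0, 1.12]

```text
clock: 9.05
eef_pos: [608.0, 115.8, 125.8]
orientation: [0.809, 3.012, 0.083]
force: [-0.4, 0.1, 0.1]
width: 0.415
gripper_force: 0.0
```

>>> jog_arm:
  steps:
    - [150, 0, 0, 0, 0.14]
    - [150, 0, 0, 0, 0.28]
    - [150, 0, 0, 0, 0.42]
    - [150, 0, 0, -1, 0.46]
    - [150, 0, 0, -3, 0.46]
    - [150, 0, 0, -3, 0.46]
    - [150, 0, 0, -3, 0.46]
    - [150, 0, 0, -3, 0.46]

```text
clock: 9.85
eef_pos: [608.5, 115.7, 96.8]
orientation: [0.111, 3.128, 0.088]
force: [-0.6, -0.2, 0.4]
width: 0.41
gripper_force: 0.0
```

```bash
python3 - <<'E'
from h import *
s=bot.sense();print(s['joints'],s['eef_pos'],s['orientation'],s['width'])
R=cv2.Rodrigues(s['orientation'])[0];print(R[:,1:],np.arctan2(R[1,1],R[0,1]))
p,d=optics.capture("top");cv2.imwrite("pics/top3.png",cv2.resize(p[180:330,230:430],None,fx=4,fy=4))
for c in blobs(p,(270,195,380,275),*G,amin=8): print(c[:,0].mean(0),rect("top",c,15)[0])
E
```

```text
[-0.02607962  0.61851037  1.31665161  0.06048809  1.19595083 -1.54791641] [608.48508905 115.73969632  96.78792169] [0.11079748 3.12782134 0.0882616 ] 0.41003097054886317
[[ 0.07040161  0.01254926]
 [ 0.99590637  0.05594552]
 [ 0.05669325 -0.99835495]] 1.500222730169253
[345.76 247.28] (558.29150390625, -44.52216339111328)
[323.44444444 222.81481481] (621.5093383789062, 10.733604431152344)
[346.78571429 220.07142857] (627.04248046875, -48.77204895019531)
```

View pics/top3.png

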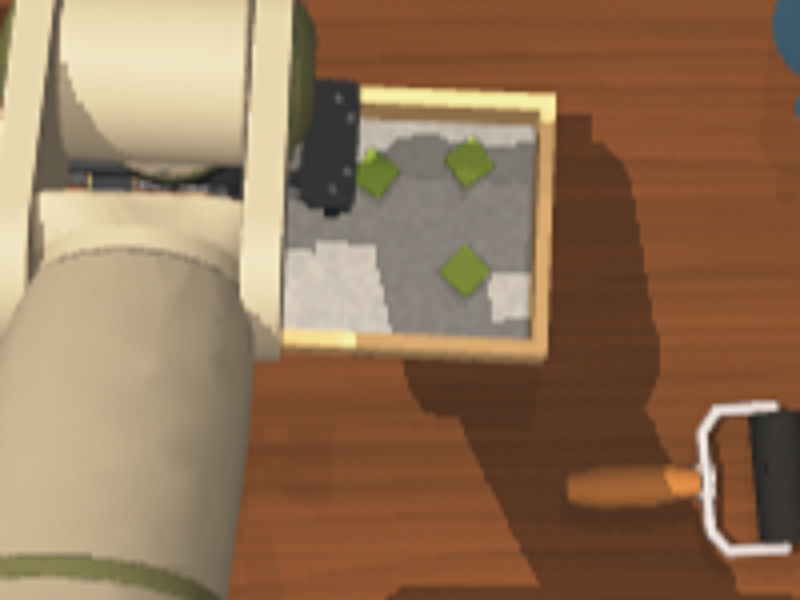

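The stray now lies flat in the tote at crop (465,270), beside the other tiles. The gripper is over the left wall.

>>> jog_arm:
  grip_force: 50
  steps:
    - [150, 0.1, 0.2, -3, 0]
    - [150, 0.1, 0.2, -5.5, 0]
    - [150, 0.1, 0.2, -7, 0]
    - [150, 0.1, 0.2, -7, 0]
    - [255, 0.1, 0.2, -7, 0]
    - [255, 0.1, 0.2, -7, 0]
    - [255, 0.1, 0.2, -7, 0]
    - [255, 0.1, 0.2, -7, 0]

```text
clock: 10.7
eef_pos: [609.5, 117.8, 26.8]
orientation: [0.11, 3.128, 0.088]
force: [-0.3, 0.6, 2.3]
width: 0.1
gripper_force: 49.8
```

>>> jog_arm:
  steps:
    - [255, 0, 0, 0, 0]
    - [255, 0, 0, 1, 0]
    - [255, 0, 0, 3, 0]
    - [255, 0, 0, 6, 0]
    - [255, 0, 0, 10, 0]
    - [255, 0, 0, 14, 0]
    - [255, 0, 0, 18, 0]
    - [255, 0, 0, 18, 0]

```text
clock: 11.5
eef_pos: [610.6, 117.9, 211.5]
orientation: [0.11, 3.12, 0.089]
force: [1.4, 0.1, -4.4]
width: 0.098
gripper_force: 50.4
```

```bash
python3 - <<'E'
from h import *
s=bot.sense();print(s['joints'],s['eef_pos'],s['orientation'],s['width'],s['force'],s['ft_torque'])
p,d=optics.capture("scene");cv2.imwrite("pics/sc4.png",cv2.resize(p[80:320,150:450],None,fx=2.5,fy=2.5))
E
```

```text
[-0.02270081  0.51343614  1.15528951  0.05739658  1.45350838 -1.52901038] [610.57246239 117.91803762 211.52200216] [0.11024929 3.11956053 0.08937625] 0.09836807063743215 [ 1.41534658  0.0835436  -4.37564257] [ 0.64440391 -0.43159593  0.14338764]
```

View pics/sc4.png

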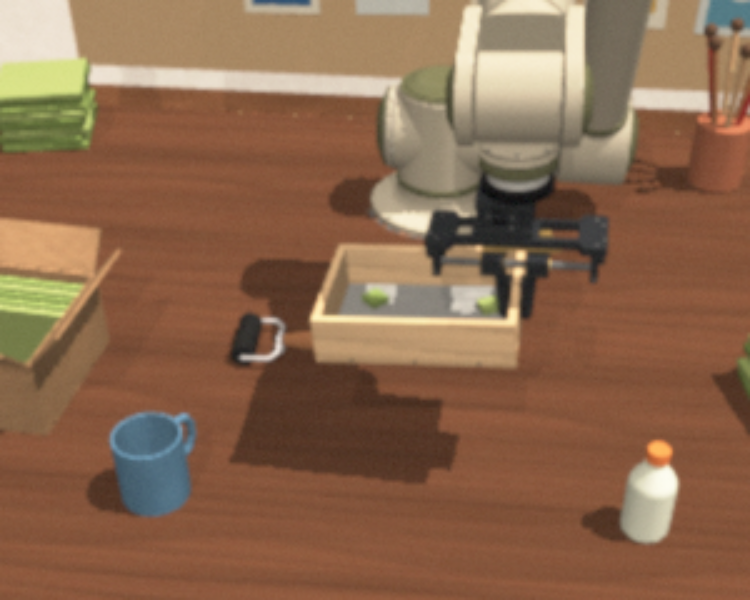

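The tote is held level and clear of the bench at crop (415,310). Next I swing its front-right corner toward the base and use the reach limit to tilt the tool.

>>> jog_arm:
  grip_force: 60
  steps:
    - [255, 0.5, 0, 1, -0.05]
    - [255, 1.5, -0.5, 3, -0.13]
    - [255, 3, -1, 5, -0.22]
    - [255, 5, -2, 7, -0.32]
    - [255, 7, -3, 9, -0.42]
    - [255, 9, -4, 11, -0.52]
    - [255, 11, -5, 12.5, -0.6]
    - [255, 13, -5.5, 14, -0.67]

```text
clock: 12.35
eef_pos: [739.8, 61.8, 343.8]
orientation: [1.134, 2.903, 0.077]
force: [1.2, 0.6, -3.1]
width: 0.096
gripper_force: 60.1
```

>>> jog_arm:
  steps:
    - [255, 4, 0, 2, 0]
    - [255, 8, 0, 4, 0]
    - [255, 12, 0, 6, 0]
    - [255, 16, 0, 8, 0]
    - [255, 20, 0, 10, 0]
    - [255, 24, 0, 12, 0]
    - [255, 28, 0, 14, 0]
    - [255, 32, 0, 16, 0]

```text
clock: 13.15
eef_pos: [770.4, 52.6, 340.7]
orientation: [1.118, 2.877, 0.097]
force: [-0.3, 0.1, -3.6]
width: 0.092
gripper_force: 60.1
```

```bash
cat >> h.py <<'E'
def st():
    s=bot.sense();R=cv2.Rodrigues(s['orientation'])[0]
    # tote axes from tool at firm grip: tool y=tote y, -tool x = tote x?, up=-tool z
    print(np.round(s['joints'],3),np.round(s['eef_pos']),'w',round(s['width'],3),'F',np.round(s['force'],1),'z of toolx/y',np.round(np.degrees(np.arcsin(R[2,:2])),1),'toolx',np.round(R[:,0],2),'sum',s['joints'][[1,2,4]].sum()-np.pi)
E
python3 -c "
from h import *;st()"
```

```text
[-0.1    0.813  0.222  0.052  2.037 -0.904] [770.  53. 341.] w 0.092 F [-0.3  0.1 -3.6] z of toolx/y [-1.6  4.5] toolx [-0.74  0.68 -0.03] sum -0.06908368648605379
```

>>> jog_arm:
  steps:
    - [255, 160, 0, 120, 0]
    - [255, 160, 0, 120, 0]
    - [255, 160, 0, 120, 0]
    - [255, 160, 0, 120, 0]
    - [255, 160, 0, 120, 0]
    - [255, 160, 0, 120, 0]
    - [255, 160, 0, 120, 0]
    - [255, 160, 0, 120, 0]

```text
clock: 13.95
eef_pos: [762.7, 38.9, 365.6]
orientation: [1.109, 2.852, 0.115]
force: [0.3, 0.6, -4.5]
width: 0.094
gripper_force: 60.1
```

```bash
python3 -c "
from h import *;st()"
```

```text
[-0.121  0.78   0.222  0.059  2.043 -0.921] [763.  39. 366.] w 0.094 F [ 0.3  0.6 -4.5] z of toolx/y [-2.7  5.6] toolx [-0.73  0.68 -0.05] sum -0.09609231008376051
```

>>> jog_arm:
  steps:
    - [255, 160, 8, 100, 0]
    - [255, 160, 8, 100, 0]
    - [255, 160, 8, 100, 0]
    - [255, 160, 8, 100, 0]
    - [255, 160, 8, 100, 0]
    - [255, 160, 8, 100, 0]
    - [255, 160, 8, 100, 0]
    - [255, 160, 8, 100, 0]

```text
clock: 14.75
eef_pos: [773.1, 42.2, 361.5]
orientation: [1.1, 2.826, 0.132]
force: [-0.4, -0.0, -3.4]
width: 0.094
gripper_force: 60.1
```

>>> jog_arm:
  steps:
    - [255, 160, 8, 100, 0]
    - [255, 160, 8, 100, 0]
    - [255, 160, 8, 100, 0]
    - [255, 160, 8, 100, 0]
    - [255, 160, 8, 100, 0]
    - [255, 160, 8, 100, 0]
    - [255, 160, 8, 100, 0]
    - [255, 160, 8, 100, 0]

```text
clock: 15.55
eef_pos: [782.4, 44.5, 359.4]
orientation: [1.091, 2.8, 0.15]
force: [-0.2, -0.8, -4.0]
width: 0.097
gripper_force: 60.1
```

>>> jog_arm:
  steps:
    - [255, 160, 8, 80, 0]
    - [255, 160, 8, 80, 0]
    - [255, 160, 8, 80, 0]
    - [255, 160, 8, 80, 0]
    - [255, 160, 8, 80, 0]
    - [255, 160, 8, 80, 0]
    - [255, 160, 8, 80, 0]
    - [255, 160, 8, 80, 0]

```text
clock: 16.35
eef_pos: [805.7, 47.0, 335.2]
orientation: [1.081, 2.773, 0.168]
force: [-0.4, 0.2, -4.0]
width: 0.099
gripper_force: 60.1
```

```bash
python3 - <<'E'
from h import *
st()
p,d=optics.capture("top");cv2.imwrite("pics/top5.png",cv2.resize(p[150:330,220:460],None,fx=3,fy=3))
p,d=optics.capture("scene");cv2.imwrite("pics/sc5.png",cv2.resize(p[80:320,150:450],None,fx=2.5,fy=2.5))
E
```

```text
[-0.109  0.825  0.222  0.071  1.909 -0.907] [806.  47. 335.] w 0.099 F [-0.4  0.2 -4. ] z of toolx/y [-6.2  9.3] toolx [-0.73  0.68 -0.11] sum -0.18542883641368135
```

View pics/sc5.png

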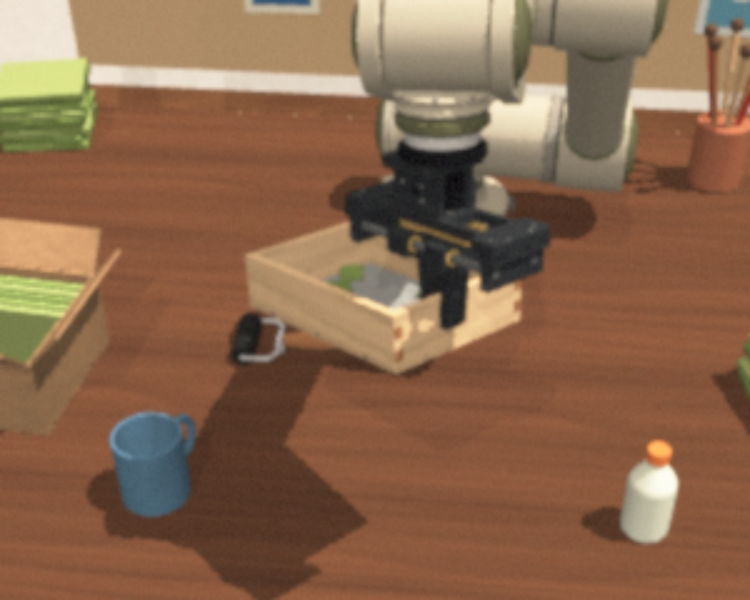

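The tote is tipping the right way, toward the robot-side/carton-side corner. A tile shows near crop (352,278), already shifted toward it. I keep going.

>>> jog_arm:
  steps:
    - [255, 160, 8, 100, 0]
    - [255, 160, 8, 100, 0]
    - [255, 160, 8, 100, 0]
    - [255, 160, 8, 100, 0]
    - [255, 160, 8, 100, 0]
    - [255, 160, 8, 100, 0]
    - [255, 160, 8, 100, 0]
    - [255, 160, 8, 100, 0]

```text
clock: 17.25
eef_pos: [809.4, 48.0, 343.0]
orientation: [1.071, 2.746, 0.186]
force: [0.2, -0.2, -3.6]
width: 0.093
gripper_force: 60.1
```

>>> jog_arm:
  steps:
    - [255, 160, 8, 100, 0]
    - [255, 160, 8, 100, 0]
    - [255, 160, 8, 100, 0]
    - [255, 160, 8, 100, 0]
    - [255, 160, 8, 100, 0]
    - [255, 160, 8, 100, 0]
    - [255, 160, 8, 100, 0]
    - [255, 160, 8, 100, 0]

```text
clock: 18.05
eef_pos: [814.4, 48.9, 348.9]
orientation: [1.061, 2.718, 0.204]
force: [0.4, 0.4, -4.1]
width: 0.1
gripper_force: 60.1
```

>>> jog_arm:
  steps:
    - [255, 160, 8, 90, 0]
    - [255, 160, 8, 90, 0]
    - [255, 160, 8, 90, 0]
    - [255, 160, 8, 90, 0]
    - [255, 160, 8, 90, 0]
    - [255, 160, 8, 90, 0]
    - [255, 160, 8, 90, 0]
    - [255, 160, 8, 90, 0]

```text
clock: 18.85
eef_pos: [827.3, 50.0, 342.2]
orientation: [1.051, 2.69, 0.221]
force: [0.1, -0.1, -4.6]
width: 0.095
gripper_force: 60.1
```

>>> jog_arm:
  steps:
    - [255, 160, 8, 90, 0]
    - [255, 160, 8, 90, 0]
    - [255, 160, 8, 90, 0]
    - [255, 160, 8, 90, 0]
    - [255, 160, 8, 90, 0]
    - [255, 160, 8, 90, 0]
    - [255, 160, 8, 90, 0]
    - [255, 160, 8, 90, 0]

```text
clock: 19.65
eef_pos: [838.4, 50.8, 338.6]
orientation: [1.041, 2.662, 0.239]
force: [-1.5, 0.4, -3.9]
width: 0.097
gripper_force: 60.1
```

>>> jog_arm:
  steps:
    - [255, 160, 8, 90, 0]
    - [255, 160, 8, 90, 0]
    - [255, 160, 8, 90, 0]
    - [255, 160, 8, 90, 0]
    - [255, 160, 8, 90, 0]
    - [255, 160, 8, 90, 0]
    - [255, 160, 8, 90, 0]
    - [255, 160, 8, 90, 0]

```text
clock: 20.45
eef_pos: [848.3, 51.6, 337.2]
orientation: [1.03, 2.633, 0.256]
force: [0.1, -0.1, -4.9]
width: 0.096
gripper_force: 60.1
```

```bash
python3 -c "
from h import *;st()"
```

```text
[-0.105  0.837  0.222  0.092  1.741 -0.898] [848.  52. 337.] w 0.096 F [ 0.1 -0.1 -4.9] z of toolx/y [-12.3  15.8] toolx [-0.7   0.68 -0.21] sum -0.3412564458939009
```

>>> jog_arm:
  steps:
    - [255, 160, 8, 95, 0]
    - [255, 160, 8, 95, 0]
    - [255, 160, 8, 95, 0]
    - [255, 160, 8, 95, 0]
    - [255, 160, 8, 95, 0]
    - [255, 160, 8, 95, 0]
    - [255, 160, 8, 95, 0]
    - [255, 160, 8, 95, 0]

```text
clock: 21.25
eef_pos: [854.0, 52.0, 343.2]
orientation: [1.02, 2.604, 0.273]
force: [0.1, 0.1, -4.3]
width: 0.097
gripper_force: 60.1
```

>>> jog_arm:
  steps:
    - [255, 160, 8, 95, 0]
    - [255, 160, 8, 95, 0]
    - [255, 160, 8, 95, 0]
    - [255, 160, 8, 95, 0]
    - [255, 160, 8, 95, 0]
    - [255, 160, 8, 95, 0]
    - [255, 160, 8, 95, 0]
    - [255, 160, 8, 95, 0]

```text
clock: 22.05
eef_pos: [860.3, 52.4, 348.2]
orientation: [1.009, 2.575, 0.29]
force: [-0.2, -0.2, -3.9]
width: 0.097
gripper_force: 60.1
```

>>> jog_arm:
  steps:
    - [255, 160, 8, 95, 0]
    - [255, 160, 8, 95, 0]
    - [255, 160, 8, 95, 0]
    - [255, 160, 8, 95, 0]
    - [255, 160, 8, 95, 0]
    - [255, 160, 8, 95, 0]
    - [255, 160, 8, 95, 0]
    - [255, 160, 8, 95, 0]

```text
clock: 22.85
eef_pos: [866.9, 52.9, 352.9]
orientation: [0.999, 2.546, 0.306]
force: [0.4, -0.8, -3.7]
width: 0.093
gripper_force: 60.1
```

>>> jog_arm:
  steps:
    - [255, 160, 8, 95, 0]
    - [255, 160, 8, 95, 0]
    - [255, 160, 8, 95, 0]
    - [255, 160, 8, 95, 0]
    - [255, 160, 8, 95, 0]
    - [255, 160, 8, 95, 0]
    - [255, 160, 8, 95, 0]
    - [255, 160, 8, 95, 0]

```text
clock: 23.65
eef_pos: [873.7, 53.3, 357.3]
orientation: [0.988, 2.516, 0.322]
force: [-0.1, 0.0, -4.1]
width: 0.098
gripper_force: 60.1
```

```bash
python3 - <<'E'
from h import *
st()
p,d=optics.capture("top");q,_=optics.capture("scene")
cv2.imwrite("pics/both6.png",np.hstack([cv2.resize(p[150:330,220:420],(400,360)),cv2.resize(q[90:270,210:410],(400,360))]))
E
```

```text
[-0.105  0.827  0.222  0.11   1.623 -0.896] [874.  53. 357.] w 0.098 F [-0.1  0.  -4.1] z of toolx/y [-17.1  20.9] toolx [-0.66  0.69 -0.29] sum -0.4694620132471714
```

View pics/both6.png

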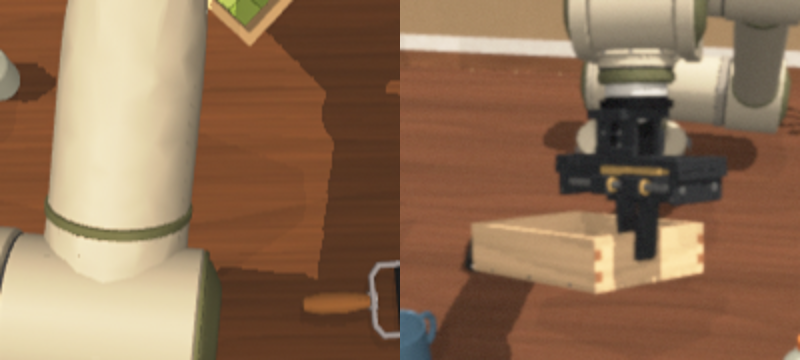

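The top view shows the wanted corner at its upper edge, crop (245,15), with tiles gathered in it. I add some tilt, then let it settle and check.

>>> jog_arm:
  steps:
    - [255, 160, 8, 95, 0]
    - [255, 160, 8, 95, 0]
    - [255, 160, 8, 95, 0]
    - [255, 160, 8, 95, 0]
    - [255, 160, 8, 95, 0]
    - [255, 160, 8, 95, 0]
    - [255, 160, 8, 95, 0]
    - [255, 160, 8, 95, 0]

```text
clock: 24.55
eef_pos: [880.5, 53.7, 361.7]
orientation: [0.977, 2.487, 0.338]
force: [0.2, 0.6, -3.2]
width: 0.094
gripper_force: 60.1
```

>>> jog_arm:
  steps:
    - [255, 160, 8, 95, 0]
    - [255, 160, 8, 95, 0]
    - [255, 160, 8, 95, 0]
    - [255, 160, 8, 95, 0]
    - [255, 160, 8, 95, 0]
    - [255, 160, 8, 95, 0]
    - [255, 160, 8, 95, 0]
    - [255, 160, 8, 95, 0]

```text
clock: 25.35
eef_pos: [887.4, 54.0, 366.0]
orientation: [0.966, 2.457, 0.354]
force: [-0.6, -0.3, -4.0]
width: 0.097
gripper_force: 60.1
```

>>> jog_arm:
  steps:
    - [255, 160, 8, 95, 0]
    - [255, 160, 8, 95, 0]
    - [255, 160, 8, 95, 0]
    - [255, 160, 8, 95, 0]
    - [255, 160, 8, 95, 0]
    - [255, 160, 8, 95, 0]
    - [255, 160, 8, 95, 0]
    - [255, 160, 8, 95, 0]

```text
clock: 26.15
eef_pos: [894.2, 54.4, 370.5]
orientation: [0.956, 2.427, 0.369]
force: [0.2, 0.3, -3.4]
width: 0.1
gripper_force: 60.1
```

>>> jog_arm:
  steps:
    - [255, 0, 0, 0, 0]
    - [255, 0, 0, 0, 0]
    - [255, 0, 0, 0, 0]
    - [255, 0, 0, 0, 0]
    - [255, 0, 0, 0, 0]
    - [255, 0, 0, 0, 0]
    - [255, 0, 0, 0, 0]
    - [255, 0, 0, 0, 0]

```text
clock: 26.95
eef_pos: [894.2, 54.4, 370.5]
orientation: [0.956, 2.427, 0.369]
force: [-0.3, -0.1, -4.9]
width: 0.096
gripper_force: 60.1
```

```bash
python3 - <<'E'
from h import *
st()
p,d=optics.capture("top")
cv2.imwrite("pics/top7.png",cv2.resize(p[70:190,280:440],None,fx=5,fy=5))
s=bot.sense();R=cv2.Rodrigues(s['orientation'])[0]
# tote frame in world: x=-toolx,y=tooly,z=-toolz ; grip TCP at tote (16,105.5,27)
T=np.stack([-R[:,0],R[:,1],-R[:,2]],1); o=s['eef_pos']-T@np.array([20,105.5,27])
P=cloud("top",d)
for c in blobs(p,(280,70,440,190),*G,amin=8):
    m=np.zeros(d.shape,np.uint8);cv2.drawContours(m,[c],-1,255,-1);Q=(P[(m>0)&(d>0)]-o)@T
    print(cv2.contourArea(c),'px mean',c[:,0].mean(0),'tote xyz med',np.median(Q,0),'lo',np.percentile(Q,3,axis=0),'hi',np.percentile(Q,97,axis=0))
E
```

```text
[-0.105  0.826  0.222  0.123  1.527 -0.896] [894.  54. 370.] w 0.096 F [-0.3 -0.1 -4.9] z of toolx/y [-20.6  24.7] toolx [-0.63  0.69 -0.35] sum -0.5661267645820827
418.0 px mean [346.675 131.075] tote xyz med [-35.02020551 -86.18272529  10.80143538] lo [-66.19729294 -98.62298197   7.70959099] hi [  0.9489466  -69.27992005  14.24674447]
```

View pics/top7.png

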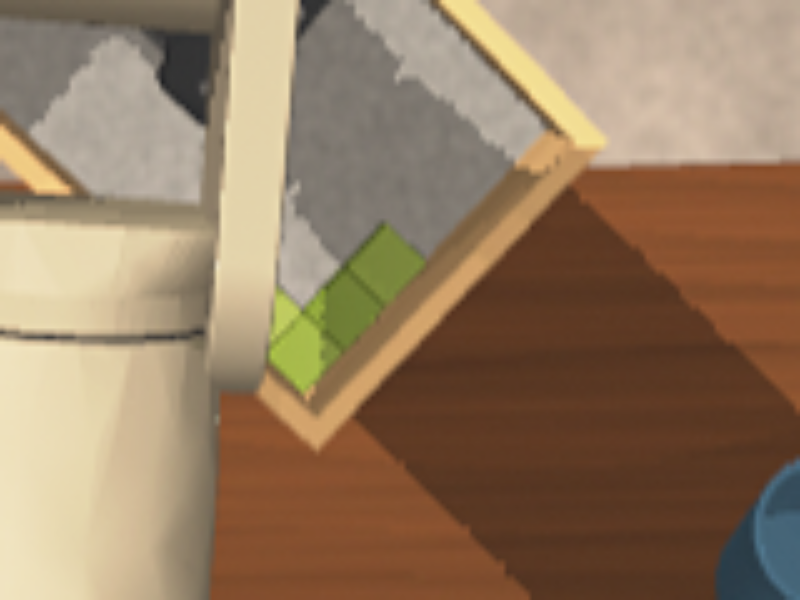

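The view shows the tiles packed in the wanted corner at crop (310,395): three along the carton-side wall, and one beside the corner tile along the front wall, partly hidden by the arm. The tote is firmly held at about 32° and still.

```bash
python3 -c "
from rig import ticket;print(ticket.sign_off())"
```

```text
the job is handed in; nothing more can be done
None
```

Job handed in at about 27 s: the stray tile was lowered in with the other three, and the tote is held still, clear of the bench and tipped about 32° with all four tiles in the front-right corner (robot's side, towards the carton), though the arm partly hid one tile in the last view.

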